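Tap a seized mould frame off a cured resin rock mount

TASK

The resin mould's frame has seized on its plug: with the white-faced mallet, and nothing else, give the brass pads on its two lugs light taps (under 20 N, never forcing a side that binds, never hitting the resin), first one side and then the other, until both lugs rest on their stop posts and the resin block stands proud, still on the plug. Then stand the mallet upright on the bench on its white face, lift the resin block out and lay it flat in the empty compartment of the white tray, leaving the finished block and everything else where it is.

Things in the scene. Friction and masses are not known exactly. Their poses are not given: they have to be found in the camera images.
- mould_base: fixed self-ejecting mould. Dark steel plate 100 (x) x 190 (y) x 10; origin at the centre of its underside on the bench, y along its length, +y to the robot's left. On it a fixed steel plug 36 (x) x 60 (y), top 54 above the bench, which is the floor of the mould cavity, and two stop posts with rubber caps (they give 1 to 2 under a tap), 40 high, at y = +62 and -62
- left_lug_pad (a point): centre of the top face of the brass pad (24 across, 2 above the frame's top) on the lug at +y, 62 from the mould's middle. About 73 to 75 above the bench at the start, 58 when the lug rests on its post. This end of the frame gives way under about 7 N on its pad, stays where it is left, and the other end hardly moves
- right_lug_pad (a point): the same on the lug at -y of the mould: 62 from the middle, gives way under about 7 N, 58 above the bench when the lug rests on its post
- plug_top (a point): centre of the plug's top face, 54 above the bench, on which the resin block stands
- block_centre (a point): centre of the resin block in the mould: amber resin with rock chips, 36 (x) x 60 (y) x 18 high, loose, 90 g, standing on the plug and at first about flush with the top of the frame, so that it cannot be gripped. Its z is up, y its long side (along the mould's y)
- mallet_handle (a point): middle of the mallet's handle, 78 above its face: an upright palm mallet, 119 tall, 250 g, loose, standing on its face. Round wooden handle 20 to 21 across from 50 to 98 above the face, knob 25 across at the top, white rubber head 38 across and 40 high below
- mallet_face (a point): centre of the mallet's flat striking face (under the head); z is the handle's direction
- sample_tray: fixed white tray 116 (x) x 176 (y) x 20 high, walls 4, floor 4, a divider 4 across its middle makes two compartments 108 (x) x 84 (y); origin at the centre of its underside
- empty_place (a point): centre of the floor of the empty compartment, 4 above the bench (the compartment at +y of the tray); axes as the tray's
- finished_block: a finished resin block like the other, loose, lying in the other compartment (-y); origin at the centre of its underside; leave it alone
- wash_bottle: white wash bottle with red cap and bent spout, 62 x 87 x 195, loose; leave it alone; origin at the centre of its underside
- rock_grey: grey-brown rock, 59 x 69 x 40, loose; leave it alone; origin at the centre of its underside
- rock_brown: reddish brown rock, 50 x 48 x 37, loose; leave it alone; origin at the centre of its underside
- petri_a: clear lidded dish, 63 across, 15 high, loose; leave it alone; origin at the centre of its underside
- petri_b: clear lidded dish, 58 across, 15 high, loose; leave it alone; origin at the centre of its underside
- tape: roll of tan tape lying flat, 99 across, 25 high, loose; leave it alone; origin at the centre of its underside
- blower: black rubber blower with red nozzle, 54 across, 125 high, loose; leave it alone; origin at the centre of its underside
- mould_frame: the seized aluminium frame round plug and resin, with both lugs: outside 54 (x) x 78 (y) x 44, walls 8; origin in its middle, 22 below its top; z up. It has 15 to 17 to go down at the start and can cock a few degrees about x. Its top ends 56 above the bench; the resin block then stands 16 above it
- mould_walls: the four walls of that frame (same origin)
- left_lug: its lug at +y (same origin as the frame). When one lug leads the other downwards by some 0.5 to 5 (it differs from mould to mould and side to side and cannot be seen beforehand) the frame binds on the plug: that side stops dead however hard it is pushed, until the other side is tapped down past it
- right_lug: its lug at -y (same origin as the frame); it binds in the same way when it leads the left one
- mallet: the mallet; origin at its face
- resin_block: the resin block in the mould; origin at the centre of its underside
Things that resemble listed ones, but are neither listed nor needed, are in the scene too. What is shaped like the mallet but orange, pink or purple is not meant.

How it is judged (in metres and radians):
On the way, in this order (a step that is already met when the one before it is completed fails the run):
1. the frame is tapped right down: both brass pads within 3 mm of where they are with the lugs on the posts (58 mm above the bench), the resin block still standing in place on the plug (z of each of left_lug_pad, right_lug_pad in the frame of mould_base below 0.061 m and distance between block_centre and plug_top below 0.013 m and horizontal distance between block_centre and plug_top below 0.007 m), for 0.2 s.
2. the mallet stands upright on its face on the bench (angle between mallet_face's own z axis and vertical below 0.1 rad and height (world z) of mallet_face below 0.006 m), for 0.2 s.
3. the resin block is lifted clear of the frame (height (world z) of block_centre above 0.085 m), for 0.1 s.
At the end, for the whole second after the job is handed in: The frame is down (both pads within 3 mm of their lowest position), the mallet stands upright on its face on the bench (within 0.1 rad, face at most 6 mm up), the resin block lies flat (within 0.1 rad) on the floor of the empty compartment, the finished block has moved less than 10 mm, all at rest (all of step 2 and z of each of left_lug_pad, right_lug_pad in the frame of mould_base below 0.061 m and x of block_centre in the frame of empty_place between -0.04 and 0.04 m and y of block_centre in the frame of empty_place between -0.026 and 0.026 m and z of block_centre in the frame of empty_place between 0.004 and 0.013 m and angle between block_centre's own z axis and vertical below 0.1 rad and linear speed of each of mallet, resin_block below 0.02 m/s and distance of finished_block from where it was at the start of the episode below 0.01 m); the robot touches nothing.
It fails at once if a tap or push of the mallet on a lug of more than 20 N (contact force between mallet and left_lug above 20 N or contact force between mallet and right_lug above 20 N).
It fails at once if the mallet strikes the resin block or the frame's walls (over 2 N) (contact force between mallet and resin_block above 2 N or contact force between mallet and mould_walls above 2 N).
It fails at once if the gripper or arm itself pushes on the frame or its lugs (over 10 N) (contact force between any of the fingers, the arm and mould_frame above 10 N).
It fails at once if a bystander or the finished block is pushed about (more than 20 mm) (distance of any of wash_bottle, rock_grey, rock_brown, petri_a, petri_b, tape, blower, finished_block from where it was at the start of the episode above 0.02 m).
It also fails if it takes over 72 s, if anything falls off the work surface, if the arm or the gripper's body presses on something with over 40 N, if the wrist force passes 120 N, or if a joint passes its speed limit or range.

ROBOT

A 6-joint arm with a two-finger parallel gripper is mounted at the origin on the work surface; the furniture and walls round the work are solid. World frame = base frame: x ahead of the robot, y to its left, z up, the work surface at z = 0. Lengths are in m, angles in degrees, forces in N, time in s.
With the tool pointing down it reaches from about 0.4 to 0.825 m from the base axis. Payload 7 kg.
Tool frame: the origin (TCP) lies between the finger pads; the fingertips stand 19 mm ahead of it and the grasp point (between the pads) is the TCP; z points along the fingers, y is the line along which they close (so a half turn about z gives the same grasp; the last joint's range is limited). The gripper opens to 85 mm and grips with 20 to 120 N. Pads are 22 mm wide; open, the fingers measure 114 mm over their backs; the gripper's body (76 mm by 85 mm) begins 54 mm behind the grasp point. The pads swing forward as they close: fully open they stand 13 mm farther back than shut.
Start: joints at [-51.904, 20.546, 0.682, 0, -70.136, -16.507], TCP at [0.248, -0.628, 0.25] pointing down, gripper open.
Joint ranges: [-176.03, 176.03], [-82.01, 121.73], [-58.28, 71.71], [-173.87, 95.51], [-174.79, -0.11], [-173.66, 173.66]. Speed limits (degrees/s): [136.94, 136.94, 172.46, 180, 180, 180].

INTERFACE

Orientations are given as [roll, pitch, yaw] about the fixed x, y, z axes, in that order (R = Rz(yaw) Ry(pitch) Rx(roll)).
In Python, from bench import manip, read_camera, camera_model, order, nets gives the robot as it stands.
- The arm moves only by the tool send_rows, never from a script. Its arguments are lists of equal length, an entry for each row: "slide": the shift along the tool's x, y, z in cm, a list of three; "rot": the turn, a rotation vector about the tool's x, y, z in degrees, a list of three. In form: {"slide": [[tx, ty, tz], ...], "rot": [[ax, ay, az], ...]}. A call has 1 to 12 rows; each row shifts and turns the commanded pose from where the row before left it, along the tool's axes as they then stand; what a row does not reach is not made up. A row lasts 1/10 s, in which the tool goes at most 50 mm and 8.59 degrees, less where a joint would pass 70% of its speed; a pose out of reach is approached as far as the arm can. A call is refused whole if a number of a shift passes 5 or a number of a turn 8.59, either way. A call with a gripper value outside its range is refused whole. "fingers" is the opening in per cent of the stroke, from 0 (shut) to 100 (fully open), set as the call begins (left out, the last holds). The fingers move at their own pace and stop on an object; "grip_force" is the grip in N (left out, the last holds). Time passes only in rows, so rows that do not move let the fingers close. It gives the time, the measured TCP pose, the force, the opening and the grip force at its end, in the units of the state.
- manip.get_state(): the state, without advancing time (a new reading comes with each control period).
- read_camera(name): name is "scene" or "top" or "wrist"; returns (picture, depth): 480x640x3 uint8, red, green, blue; 480x640 float32, m along the optical axis (not along the pixel's ray), 0 where there is no reading.
- camera_model(name): a dict with "fovy" (degrees; the focal length in pixels is half the picture's height over the tangent of half this angle, whatever the lens; pixels are square), "cx", "cy" (the principal point, pixels), "world_from_camera" (4x4, takes a point from camera to world coordinates); the wrist camera has in their place "tool_from_camera" (4x4, takes a point from camera to tool coordinates, whose origin is the TCP and whose axes are the flange's). Camera axes: x right, y down, z forward; pixel columns grow to the right and rows downward; lengths in m; the calibration is good to about 2 mm. A picture is of the moment at which its call begins: read the wrist's pose just before it. camera_model takes no time and is no camera call.
- order.sign_off(): hands the job in; it is judged then, once.
Trained networks look in the newest picture that a camera, given by its name, has taken for a name from the list of things; names that differ only in an ending like _2 or _b are one class to them, and where a whole thing is asked for, a point or a joint stands for the part that bears it (a point fixed in the world has none). Each returns a list of dicts, best first, with "p" (0 to 1); they miss things now and then, are a little off and sometimes report something else, mostly with a low value. They report only what shows in the picture. A call takes as long as a camera call. They do not tell look-alikes from the thing itself.
- nets.find_in(camera, thing): "xy" ([column, row] in pixels, amid what is visible of it).
- nets.silhouettes(camera, thing): "mask" (480x640 bool, what is visible of it) and "xy" ([column, row] in pixels, amid what is visible of it).
The state is a dict: "t": time; "joints": joint angles; "qd": joint speeds; "joint_efforts": joint torques, N m; "position": TCP position; "tcp_rot": TCP orientation; "force": force on the tool from outside, world axes, zero at the start; "moment": the same for the moment, N m; "opening": finger opening in m; "grip_force": force on a finger pad.
Only numpy, scipy, OpenCV 4.12 (cv2) and the standard library are available. Lean on these libraries where they do the work, as an engineer would, in place of code of your own. Each camera call takes 0.05 s, during which the arm holds its last target. There are 200 camera calls.

## Working session

There is one attempt and no reset: what is moved stays moved. The work goes in short steps, Python scripts to look and compute and a tool call to move; the robot and the scene stay as the last step left them, time stands still between calls to the robot, and variables do not carry over. Pictures are saved under pics/ and viewed, at most 10 in all, crops included, and the job is handed in when it is done.

Besides the shell and the picture viewer there is one more tool, called after "Emit:" as name(argument=value, ...) on one line, values as JSON. send_rows: Moves the arm, as the interface text tells. Its arguments: {"type":"object","properties":{"slide":{"type":"array"},"rot":{"type":"array"},"fingers":{"type":"number"},"grip_force":{"type":"number"}},"required":["slide","rot"]}

```bash
mkdir -p pics
cat > h.py <<'E'
import numpy as np,cv2
from scipy.spatial.transform import Rotation as R
from bench import manip, read_camera, camera_model, order, nets
def T(cam):
    m=camera_model(cam)
    if cam!="wrist": return m,np.array(m["world_from_camera"])
    s=manip.get_state(); W=np.eye(4); W[:3,:3]=R.from_euler("xyz",s["tcp_rot"],degrees=True).as_matrix(); W[:3,3]=s["position"]
    return m,W@np.array(m["tool_from_camera"])
def cloud(cam,d,mt):
    m,t=mt; f=240/np.tan(np.radians(m["fovy"])/2)
    v,u=np.mgrid[:480,:640]; P=np.stack([(u-m["cx"])/f*d,(v-m["cy"])/f*d,d],-1)
    Q=P@t[:3,:3].T+t[:3,3]; Q[d==0]=np.nan; return Q
def save(n,im): cv2.imwrite(f"pics/{n}.png",im[...,::-1])
E
python3 - <<'E'
from h import *
print(manip.get_state())
for c in("top","scene"):
    mt=T(c); im,d=read_camera(c); Q=cloud(c,d,mt); save(c+"0",im); np.save(c+"0.npy",Q)
    print(c,mt[0]["fovy"],mt[1].round(3).tolist())
    for n in("mallet","mould_frame","mould_base","left_lug_pad","right_lug_pad","block_centre","sample_tray","empty_place","finished_block"):
        for r in nets.silhouettes(c,n)[:4]:
            q=Q[r["mask"]]; q=q[~np.isnan(q[:,0])]
            if len(q): print(n,round(r["p"],2),np.round(r["xy"]),len(q),"med",np.median(q,0).round(3),"top z",np.percentile(q[:,2],97).round(3))
E
```

```text
{'t': 0.0, 'joints': array([-5.19034530e+01,  2.05927819e+01,  6.34520399e-01, -1.67293272e-02,
       -7.01368694e+01, -1.65077568e+01]), 'qd': array([-0.00132736,  0.12932339,  0.01597316, -0.04517264, -0.01872149,
        0.04233665]), 'joint_efforts': array([ 6.34676398e-04, -5.83315372e+01,  2.93431592e+01,  6.93680137e+00,
       -5.88744268e-03, -9.84425981e-06]), 'position': array([ 0.24817043, -0.62724988,  0.2493648 ]), 'tcp_rot': array([ 1.79904321e+02, -1.19547572e-02, -1.58416897e+02]), 'force': array([-0.36589058,  0.7715756 ,  0.84224694]), 'moment': array([0.02256146, 0.01930852, 0.00591852]), 'grip_force': 0.0, 'opening': 0.08551417705629634}
top 43.5400027383252 [[-0.012, -0.993, 0.118, 0.298], [-1.0, 0.013, 0.005, -0.025], [-0.007, -0.118, -0.993, 1.745], [0.0, 0.0, 0.0, 1.0]]
mallet 0.76 [194. 256.] 188 med [0.452 0.35  0.045] top z 0.124
mallet 0.64 [222. 242.] 191 med [0.492 0.275 0.045] top z 0.125
mallet 0.51 [192. 224.] 207 med [0.536 0.36  0.045] top z 0.124
mallet 0.5 [213. 209.] 152 med [0.574 0.3   0.048] top z 0.122
mould_frame 0.83 [283. 233.] 644 med [
[... 1343 characters left out ...]
_pad 0.66 [386. 258.] 214 med [0.526 0.157 0.067] top z 0.076
left_lug_pad 0.23 [431. 258.] 287 med [0.505 0.28  0.042] top z 0.119
right_lug_pad 0.54 [340. 255.] 191 med [0.547 0.039 0.067] top z 0.076
block_centre 0.84 [362. 256.] 263 med [0.535 0.098 0.07 ] top z 0.076
sample_tray 0.8 [231. 250.] 2187 med [ 0.531 -0.271  0.003] top z 0.02
sample_tray 0.63 [434. 260.] 340 med [0.504 0.282 0.041] top z 0.119
sample_tray 0.39 [341. 256.] 189 med [0.548 0.04  0.067] top z 0.076
empty_place 0.72 [230. 245.] 2302 med [ 0.531 -0.273  0.003] top z 0.02
finished_block 0.69 [431. 256.] 352 med [0.504 0.281 0.04 ] top z 0.119
finished_block 0.52 [211. 244.] 292 med [ 0.533 -0.327  0.018] top z 0.026
```

Run:
```python
import cv2,numpy as np
a=cv2.imread("pics/scene0.png")
b=cv2.imread("pics/top0.png")
cv2.imwrite("pics/s0c.png",np.vstack([cv2.resize(a[180:330,180:520],None,fx=2,fy=2),cv2.resize(b[160:300,150:490],None,fx=2,fy=2)]))
```

```text
(no output)
```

View pics/s0c.png

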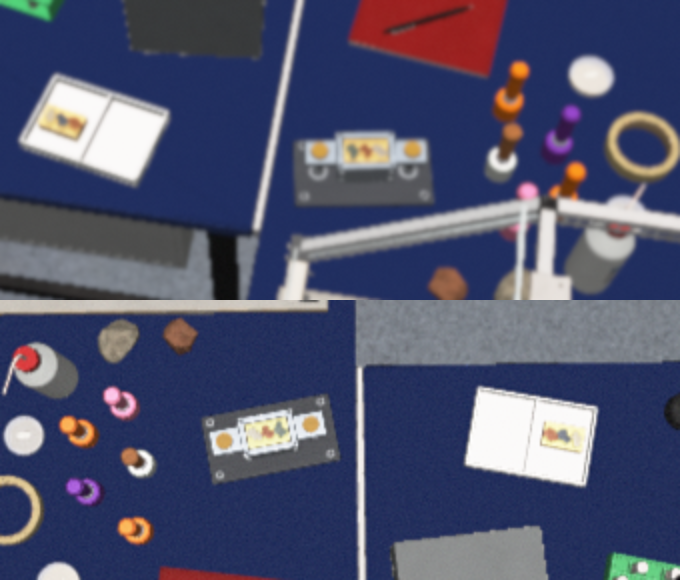

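The white mallet shows at scene pixel (431,260), ringed by orange, purple and pink look-alikes. The mould is at (364,260) and the tray at (231,250), with the empty compartment on its +y side. There is also a white divider between mould and tray, and I need its height.

Run:
```python
from h import *
Q=np.load("top0.npy");S=np.load("scene0.npy")
# max height grid 4cm
A=np.concatenate([Q.reshape(-1,3),S.reshape(-1,3)]);A=A[~np.isnan(A[:,0])]
print("height mm; rows x, cols y")
ys=np.arange(0.48,-0.46,-0.04)
print("     "+" ".join(f"{int(round(y*100)):4d}" for y in ys))
for x in np.arange(0.2,0.9,0.04):
    print(f"{x:.2f}",*(f"{int(1000*np.percentile(z,98)):4d}" if len(z:=A[(abs(A[:,0]-x)<.02)&(abs(A[:,1]-y)<.02)][:,2])>3 else "  --" for y in ys))
for nm,C in(("top",Q),("scene",S)):
    P=C.reshape(-1,3)
    def box(c,r,z0,z1):
        m=(np.hypot(P[:,0]-c[0],P[:,1]-c[1])<r)&(P[:,2]>z0)&(P[:,2]<z1);return P[m]
    for c in((.50,.281),(.409,.284),(.465,.355),(.547,.365),(.58,.30)):
        q=box(c,.035,.108,.13); 
        if len(q): print(nm,"knob",c,len(q),q.mean(0).round(4),np.ptp(q,axis=0).round(3))
    q=box((.53,.097),.11,.055,.09); 
    (cx,cy),(w,h),a=cv2.minAreaRect((q[:,:2]*1000).astype(np.float32)); print(nm,"frame",cx,cy,w,h,a,q[:,2].mean())
    q=box((.53,.097),.14,.004,.09); 
    print(nm,"base",cv2.minAreaRect((q[:,:2]*1000).astype(np.float32)))
    q=box((.53,-.272),.13,.012,.024); print(nm,"tray",cv2.minAreaRect((q[:,:2]*1000).astype(np.float32)))
```

```text
height mm; rows x, cols y
       48   44   40   36   32   28   24   20   16   12    8    4    0   -4   -8  -12  -16  -20  -24  -28  -32  -36  -40  -44
0.20    8    9    7    8    9   13   18   16   16   16  512  636  753  811  822  823  817  794  794  774  759  732    3   15
0.24    8    9    8    7    8   13   17   24   17   16   16   12  776  820  823  821  806  767  769  767  757  742  718   13
0.28    8    7   16    7    7   11   17   18   24   24   17   13    7  820  821  812  204  206  736  750  748  738  722  699
0.32    8   20   23   19    7    8   16   16   16   17   17   12    8    6  785  772  206  206  206  702  723  724  714  699
0.36    8   13   19    8    8    8   13   11    9    7    6    7    8    7  204  205  206  206  206  203    7  690  696  689
0.40   28   28    8    8   30  120    8    7    7    7    7    8    8    7    6   73  190  198  201  190    8    7  658  668
0.44    8   30    8  122   17   10    7    7    7    7    7    8    8    7    7    7    8    7    6    5    6    7    5  648
0.48   29   28    9  118   11  123    8   12   18   43   16   13    7    9
[... 1985 characters left out ...]
)
scene knob (0.5, 0.281) 64 [0.4993 0.2816 0.1162] [0.023 0.024 0.015]
scene knob (0.409, 0.284) 60 [0.4038 0.2853 0.1153] [0.028 0.022 0.017]
scene knob (0.465, 0.355) 64 [0.4586 0.3573 0.1152] [0.025 0.022 0.015]
scene knob (0.547, 0.365) 70 [0.5435 0.3669 0.115 ] [0.024 0.023 0.013]
scene knob (0.58, 0.3) 64 [0.583  0.3066 0.1163] [0.022 0.025 0.017]
scene frame 535.1883544921875 98.822998046875 57.94024658203125 160.55735778808594 8.40151309967041 0.06838763602037777
scene base ((530.041259765625, 98.6253662109375), (269.8880615234375, 266.73870849609375), 60.841941833496094)
scene tray ((531.1473999023438, -280.53704833984375), (178.796142578125, 121.35426330566406), 79.14918518066406)
```

Emit:
send_rows(slide=[[0, 0, -1.7], [0, 0, -1.7], [0, 0, -1.7], [-3.4, 3.4, 0], [-3.4, 3.4, 0], [-3.4, 3.4, 0], [-3.4, 3.4, 0], [-3.4, 3.4, 0], [-3.4, 3.4, 0], [-1.5, 4.5, 0], [-1.5, 4.5, 0], [-1.5, 4.5, 0]], rot=[[0, 0, 7.2], [0, 0, 7.2], [0, 0, 7.2], [0, 0, 0], [0, 0, 0], [0, 0, 0], [0, 0, 0], [0, 0, 0], [0, 0, 0], [0, 0, 0], [0, 0, 0], [0, 0, 0]])

```text
t: 2.2
position: [0.4979, -0.2868, 0.3013]
tcp_rot: [-180.0, 0.0, 180.0]
force: [1.4, 0.5, 0.5]
opening: 0.0854
grip_force: 0.0
```

Emit:
send_rows(slide=[[0, 4.8, 0], [0, 4.8, 0], [0, 4.8, 0], [0, 4.8, 0], [0, 4.8, 0], [0, 4.8, 0], [0, 4.8, 0], [0, 0, 0], [0, 0, 0]], rot=[[0, 0, 0], [0, 0, 0], [0, 0, 0], [0, 0, 0], [0, 0, 0], [0, 0, 0], [0, 0, 0], [0, 0, 0], [0, 0, 0]])

```text
t: 3.1
position: [0.4973, 0.0485, 0.3014]
tcp_rot: [-180.0, 0.0, -179.8]
force: [0.6, -0.7, -0.3]
opening: 0.0856
grip_force: 0.0
```

Run:
```python
from h import *
mt=T("wrist"); im,d=read_camera("wrist"); Q=cloud("wrist",d,mt); save("w1",im); np.save("w1.npy",Q)
print(mt[0]["fovy"],np.array(mt[0]["tool_from_camera"]).round(3).tolist())
for n in("left_lug_pad","right_lug_pad","block_centre","mould_frame","mould_base","mallet"):
    for r in nets.silhouettes("wrist",n)[:3]:
        q=Q[r["mask"]];q=q[~np.isnan(q[:,0])]; print(n,round(r["p"],2),np.round(r["xy"]),len(q),q.mean(0).round(4),np.median(q,0).round(4))
```

```text
71.52670572642919 [[-0.0, -0.958, -0.287, 0.073], [1.0, -0.0, -0.0, -0.0], [0.0, -0.287, 0.958, -0.124], [0.0, 0.0, 0.0, 1.0]]
left_lug_pad 0.76 [416. 231.] 1130 [0.5179 0.1541 0.0706] [0.5172 0.1536 0.0697]
left_lug_pad 0.5 [362. 241.] 1613 [0.5304 0.0957 0.0726] [0.5302 0.0956 0.0726]
right_lug_pad 0.67 [308. 248.] 1117 [0.5392 0.0367 0.069 ] [0.5387 0.0369 0.0686]
block_centre 0.58 [364. 240.] 1605 [0.5303 0.0951 0.0725] [0.5301 0.0952 0.0726]
mould_frame 0.71 [361. 222.] 4278 [0.5257 0.0955 0.0688] [0.5249 0.0947 0.0713]
mould_base 0.89 [357. 218.] 9615 [0.5172 0.093  0.0373] [0.5109 0.0915 0.0127]
mould_base 0.52 [622.  49.] 1764 [0.3269 0.3838 0.0137] [0.3276 0.3834 0.015 ]
mallet 0.91 [547. 112.] 2757 [0.3985 0.2764 0.0702] [0.3988 0.2753 0.0673]
mallet 0.87 [534. 276.] 2128 [0.5746 0.2992 0.0677] [0.5736 0.2979 0.0639]
mallet 0.79 [525. 208.] 2321 [0.4925 0.275  0.0668] [0.4915 0.2726 0.0618]
```

View pics/w1.png

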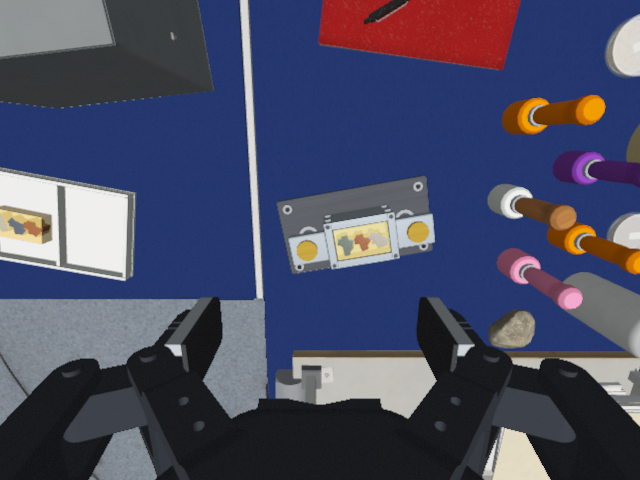

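The white-headed mallet is at (512,202), with its brown knob at (563,217). The brass pads are at (307,250) and (418,232), and the resin block lies between them.

Run:
```python
from h import *
im=cv2.imread("pics/w1.png");Q=np.load("w1.npy");hsv=cv2.cvtColor(im,cv2.COLOR_BGR2HSV)
for u,v in((307,250),(418,232)):
    c=hsv[v,u].astype(int); m=(abs(hsv[...,0].astype(int)-c[0])<5)&(hsv[...,1]>120)
    g=np.zeros_like(m);g[v-16:v+17,u-16:u+17]=1; q=Q[m&g]; q=q[~np.isnan(q[:,0])]
    print(c,len(q),q.mean(0).round(4),np.median(q[:,2]).round(4),np.ptp(q[:,:2],axis=0).round(3))
P=Q.reshape(-1,3)
for lo,hi in((.055,.095),(.116,.13)):
    q=P[(np.hypot(P[:,0]-.497,P[:,1]-.281)<.03)&(P[:,2]>lo)&(P[:,2]<hi)]; print(lo,len(q),q.mean(0).round(4),q.min(0).round(4),q.max(0).round(4))
```

```text
[ 22 171 201] 310 [0.5417 0.0343 0.0743] 0.0743 [0.023 0.021]
[ 23 169 201] 332 [0.5196 0.1555 0.0753] 0.0754 [0.022 0.022]
0.055 460 [0.4918 0.2734 0.0768] [0.4838 0.2699 0.0551] [0.504  0.2832 0.095 ]
0.116 440 [0.4936 0.279  0.1188] [0.4828 0.2685 0.116 ] [0.5055 0.2914 0.1214]
```

Emit:
send_rows(slide=[[0, 4.6, 0], [0, 4.6, 0], [0, 4.6, 0], [0, 4.6, 0], [0, 4.6, 0], [0, 0, 2], [0, 0, 2], [0, 0, 0]], rot=[[0, 0, 0], [0, 0, 0], [0, 0, 0], [0, 0, 0], [0, 0, 0], [0, 0, 0], [0, 0, 0], [0, 0, 0]])

```text
t: 4.25
position: [0.4965, 0.2763, 0.2584]
tcp_rot: [-179.8, -0.2, 179.9]
force: [0.8, 0.4, -0.4]
opening: 0.0856
grip_force: 0.0
```

Run:
```python
from h import *
mt=T("wrist"); im,d=read_camera("wrist"); Q=cloud("wrist",d,mt); save("w2",im); np.save("w2.npy",Q)
print(manip.get_state()["position"])
P=Q.reshape(-1,3)
for lo,hi in((.055,.095),(.113,.125)):
    q=P[(np.hypot(P[:,0]-.497,P[:,1]-.281)<.03)&(P[:,2]>lo)&(P[:,2]<hi)]; print(lo,len(q),q.mean(0).round(4),q.min(0).round(4),q.max(0).round(4))
```

```text
[0.49732471 0.27647508 0.26030994]
0.055 151 [0.4857 0.2805 0.0783] [0.4838 0.2712 0.0551] [0.491  0.2906 0.095 ]
0.113 659 [0.4931 0.281  0.1183] [0.4822 0.2695 0.1132] [0.5059 0.2929 0.122 ]
```

View pics/w2.png

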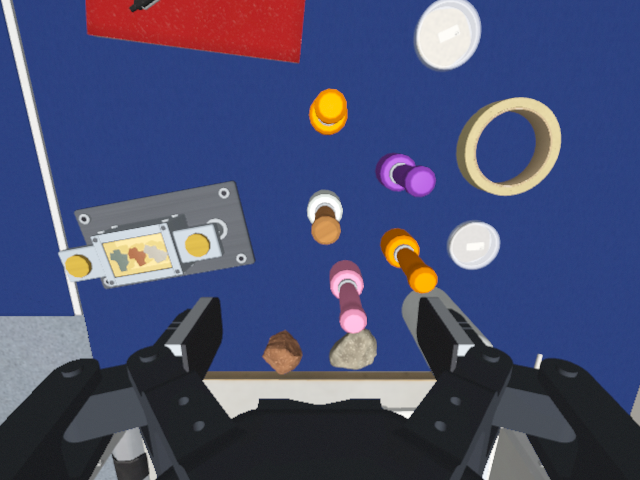

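White mallet at (325,212) with its knob at (326,230). The finger paths on either side of it are clear.

Emit:
send_rows(slide=[[0.3, 0.45, 0], [0, 0, 4], [0, 0, 4], [0, 0, 4], [0, 0, 3], [0, 0, 2], [0, 0, 1], [0, 0, 0]], rot=[[0, 0, 0], [0, 0, 0], [0, 0, 0], [0, 0, 0], [0, 0, 0], [0, 0, 0], [0, 0, 0], [0, 0, 0]])

```text
t: 5.1
position: [0.4947, 0.2817, 0.0811]
tcp_rot: [-180.0, -0.0, 180.0]
force: [0.9, 0.3, -0.1]
opening: 0.0854
grip_force: 0.0
```

Emit:
send_rows(slide=[[0, 0, 0], [0, 0, 0], [0, 0, 0], [0, 0, 0], [0, 0, 0], [0, 0, 0], [0, 0, 0], [0, 0, 0]], rot=[[0, 0, 0], [0, 0, 0], [0, 0, 0], [0, 0, 0], [0, 0, 0], [0, 0, 0], [0, 0, 0], [0, 0, 0]], fingers=0, grip_force=50)

```text
t: 5.9
position: [0.4948, 0.2816, 0.082]
tcp_rot: [-180.0, 0.0, 180.0]
force: [-0.3, -2.3, 6.4]
opening: 0.0202
grip_force: 48.4
```

Emit:
send_rows(slide=[[0, 0, -2], [0, 0, -4], [0, 0, -4], [0, 0, -4], [-0.8, -4, 0], [-0.8, -4, 0], [-0.8, -4.1, 0], [0, 0, 2], [0, 0, 0], [0, 0, 0]], rot=[[0, 0, 0], [0, 0, 0], [0, 0, 0], [0, 0, 0], [0, 0, 0], [0, 0, 0], [0, 0, 0], [0, 0, 0], [0, 0, 0], [0, 0, 0]])

```text
t: 6.9
position: [0.5182, 0.1608, 0.201]
tcp_rot: [-180.0, -0.1, 180.0]
force: [0.3, 0.9, -1.8]
opening: 0.0198
grip_force: 49.4
```

Run:
```python
from h import *
s=manip.get_state();print(s["position"],s["tcp_rot"],s["force"],s["t"])
mt=T("wrist"); im,d=read_camera("wrist"); Q=cloud("wrist",d,mt); save("w3",im)
im,d=read_camera("scene"); save("s3",im); Q=cloud("scene",d,T("scene"))
W=np.hstack([cv2.imread("pics/w3.png")[:,100:500],cv2.resize(cv2.imread("pics/s3.png")[170:330,280:480],(400,320))[:320]if 0 else cv2.copyMakeBorder(cv2.resize(cv2.imread("pics/s3.png")[180:320,300:480],(400,311)),0,169,0,0,0)])
cv2.imwrite("pics/c3.png",W)
```

```text
[0.51823044 0.16082512 0.20103255] [-1.79960414e+02 -6.40238099e-02  1.79981079e+02] [ 0.34640817  0.85501466 -1.78788423] 6.9
```

View pics/c3.png

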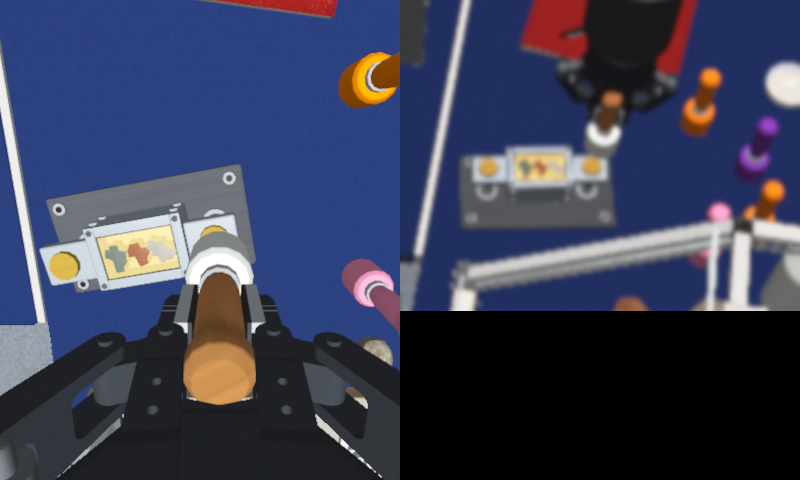

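The mallet hangs upright over the left pad, with its head at (220,260) in the wrist crop. Both pads, the frame and the resin block look undisturbed.

Emit:
send_rows(slide=[[0, 0, 2], [0, 0, 1.2], [0, 0, 0.6], [0, 0, 0.2], [0, 0, 0], [0, 0, 0]], rot=[[0, 0, 0], [0, 0, 0], [0, 0, 0], [0, 0, 0], [0, 0, 0], [0, 0, 0]])

```text
t: 7.6
position: [0.5188, 0.1611, 0.1619]
tcp_rot: [180.0, 0.0, -180.0]
force: [0.4, 0.3, -1.8]
opening: 0.0196
grip_force: 49.4
```

Emit:
send_rows(slide=[[0, 0, 0.05], [0, 0, 0.05], [0, 0, 0.05], [0, 0, 0.05], [0, 0, 0.05], [0, 0, 0]], rot=[[0, 0, 0], [0, 0, 0], [0, 0, 0], [0, 0, 0], [0, 0, 0], [0, 0, 0]])

```text
t: 8.2
position: [0.5184, 0.1608, 0.1587]
tcp_rot: [-180.0, -0.0, 180.0]
force: [-0.1, 1.0, -1.7]
opening: 0.0199
grip_force: 49.4
```

Emit:
send_rows(slide=[[0, 0, 0.05], [0, 0, 0.05], [0, 0, 0.05], [0, 0, 0]], rot=[[0, 0, 0], [0, 0, 0], [0, 0, 0], [0, 0, 0]])

```text
t: 8.6
position: [0.5184, 0.1608, 0.1572]
tcp_rot: [-180.0, -0.0, 180.0]
force: [0.2, -0.1, -2.7]
opening: 0.0197
grip_force: 49.4
```

Emit:
send_rows(slide=[[0, 0, 0.05], [0, 0, 0]], rot=[[0, 0, 0], [0, 0, 0]])

```text
t: 8.8
position: [0.5186, 0.1608, 0.157]
tcp_rot: [180.0, 0.0, 180.0]
force: [0.0, -0.2, 0.8]
opening: 0.02
grip_force: 49.5
```

Emit:
send_rows(slide=[[0, 0, 0.05], [0, 0, 0]], rot=[[0, 0, 0], [0, 0, 0]])

```text
t: 9.0
position: [0.5186, 0.1608, 0.1567]
tcp_rot: [180.0, 0.0, 180.0]
force: [-1.4, -0.3, 1.8]
opening: 0.02
grip_force: 49.7
```

Emit:
send_rows(slide=[[0, 0, 0.05], [0, 0, 0]], rot=[[0, 0, 0], [0, 0, 0]])

```text
t: 9.2
position: [0.5186, 0.161, 0.156]
tcp_rot: [180.0, 0.0, 180.0]
force: [-2.3, 0.5, 3.3]
opening: 0.0198
grip_force: 49.7
```

Emit:
send_rows(slide=[[0, 0, 0.05], [0, 0, 0.05], [0, 0, 0]], rot=[[0, 0, 0], [0, 0, 0], [0, 0, 0]])

```text
t: 9.5
position: [0.5186, 0.1611, 0.1549]
tcp_rot: [180.0, 0.0, 180.0]
force: [-1.8, 1.8, 3.0]
opening: 0.0198
grip_force: 49.7
```

Emit:
send_rows(slide=[[0, 0, 0.05], [0, 0, 0.05], [0, 0, 0]], rot=[[0, 0, 0], [0, 0, 0], [0, 0, 0]])

```text
t: 9.8
position: [0.5186, 0.1612, 0.1538]
tcp_rot: [180.0, 0.0, 180.0]
force: [-2.3, 3.6, 3.8]
opening: 0.0199
grip_force: 49.7
```

Emit:
send_rows(slide=[[0, 0, 0.05], [0, 0, 0.05], [0, 0, 0]], rot=[[0, 0, 0], [0, 0, 0], [0, 0, 0]])

```text
t: 10.1
position: [0.5187, 0.1611, 0.1528]
tcp_rot: [180.0, 0.0, 180.0]
force: [-0.9, 2.9, 3.7]
opening: 0.0196
grip_force: 49.7
```

Emit:
send_rows(slide=[[0, 0, 0.05], [0, 0, 0]], rot=[[0, 0, 0], [0, 0, 0]])

```text
t: 10.3
position: [0.5188, 0.1611, 0.1525]
tcp_rot: [180.0, 0.0, 180.0]
force: [-1.5, 4.1, 5.3]
opening: 0.0199
grip_force: 49.8
```

Emit:
send_rows(slide=[[0, 0, -1.2], [-0.8, -4.4, 0], [-0.8, -4.4, 0], [-0.8, -4.3, 0], [0, 0, 0.3], [0, 0, 0.2], [0, 0, 0.05], [0, 0, 0]], rot=[[0, 0, 0], [0, 0, 0], [0, 0, 0], [0, 0, 0], [0, 0, 0], [0, 0, 0], [0, 0, 0], [0, 0, 0]])

```text
t: 11.1
position: [0.5422, 0.0304, 0.1587]
tcp_rot: [-180.0, -0.0, -179.9]
force: [0.7, -0.5, -2.0]
opening: 0.02
grip_force: 49.9
```

Emit:
send_rows(slide=[[0, 0, 0.05], [0, 0, 0.05], [0, 0, 0]], rot=[[0, 0, 0], [0, 0, 0], [0, 0, 0]])

```text
t: 11.4
position: [0.5424, 0.0303, 0.1578]
tcp_rot: [-180.0, -0.0, -180.0]
force: [-0.5, -0.0, -1.9]
opening: 0.0197
grip_force: 49.9
```

Emit:
send_rows(slide=[[0, 0, 0.05], [0, 0, 0.05], [0, 0, 0]], rot=[[0, 0, 0], [0, 0, 0], [0, 0, 0]])

```text
t: 11.7
position: [0.5424, 0.0298, 0.1567]
tcp_rot: [180.0, -0.0, 180.0]
force: [0.3, 0.2, -2.2]
opening: 0.0201
grip_force: 49.9
```

Emit:
send_rows(slide=[[0, 0, 0.05], [0, 0, 0.05], [0, 0, 0.05], [0, 0, 0]], rot=[[0, 0, 0], [0, 0, 0], [0, 0, 0], [0, 0, 0]])

```text
t: 12.1
position: [0.5426, 0.0298, 0.1557]
tcp_rot: [-180.0, 0.0, 180.0]
force: [-1.2, -0.7, 1.9]
opening: 0.02
grip_force: 50.1
```

Emit:
send_rows(slide=[[0, 0, 0.05], [0, 0, 0.05], [0, 0, 0]], rot=[[0, 0, 0], [0, 0, 0], [0, 0, 0]])

```text
t: 12.4
position: [0.5426, 0.0296, 0.1544]
tcp_rot: [-180.0, 0.0, 180.0]
force: [-1.4, -1.9, 3.0]
opening: 0.0199
grip_force: 50.2
```

Emit:
send_rows(slide=[[0, 0, 0.05], [0, 0, 0.05], [0, 0, 0]], rot=[[0, 0, 0], [0, 0, 0], [0, 0, 0]])

```text
t: 12.7
position: [0.5426, 0.0296, 0.1533]
tcp_rot: [-180.0, 0.0, 180.0]
force: [-0.2, -3.3, 2.9]
opening: 0.0199
grip_force: 50.4
```

Emit:
send_rows(slide=[[0, 0, 0.05], [0, 0, 0.05], [0, 0, 0.05], [0, 0, 0]], rot=[[0, 0, 0], [0, 0, 0], [0, 0, 0], [0, 0, 0]])

```text
t: 13.1
position: [0.5426, 0.0297, 0.1519]
tcp_rot: [-180.0, 0.0, 180.0]
force: [0.6, -4.2, 4.1]
opening: 0.0198
grip_force: 50.4
```

Emit:
send_rows(slide=[[0, 0, 0.05], [0, 0, 0.05], [0, 0, 0]], rot=[[0, 0, 0], [0, 0, 0], [0, 0, 0]])

```text
t: 13.4
position: [0.5426, 0.0298, 0.1508]
tcp_rot: [180.0, 0.0, 180.0]
force: [1.0, -3.3, 4.2]
opening: 0.0199
grip_force: 50.4
```

Emit:
send_rows(slide=[[0, 0, 0.05], [0, 0, 0.05], [0, 0, 0]], rot=[[0, 0, 0], [0, 0, 0], [0, 0, 0]])

```text
t: 13.7
position: [0.5427, 0.0298, 0.1502]
tcp_rot: [-180.0, 0.0, -180.0]
force: [0.1, -4.7, 6.9]
opening: 0.0198
grip_force: 50.6
```

Emit:
send_rows(slide=[[0, 0, 0.05], [0, 0, 0.05], [0, 0, 0]], rot=[[0, 0, 0], [0, 0, 0], [0, 0, 0]])

```text
t: 14.0
position: [0.5428, 0.0297, 0.1497]
tcp_rot: [-180.0, 0.1, -180.0]
force: [-0.9, -4.7, 11.5]
opening: 0.0198
grip_force: 50.8
```

Emit:
send_rows(slide=[[0, 0, -1.5], [0.8, 4.4, 0], [0.8, 4.4, 0], [0.8, 4.3, 0], [0, 0, 0.5], [0, 0, 0.4], [0, 0, 0.1], [0, 0, 0]], rot=[[0, 0, 0], [0, 0, 0], [0, 0, 0], [0, 0, 0], [0, 0, 0], [0, 0, 0], [0, 0, 0], [0, 0, 0]])

```text
t: 14.8
position: [0.5182, 0.1599, 0.1532]
tcp_rot: [-180.0, -0.1, 179.9]
force: [-0.5, -0.9, -2.0]
opening: 0.0195
grip_force: 50.0
```

Emit:
send_rows(slide=[[0, 0, 0.05], [0, 0, 0.05], [0, 0, 0.05], [0, 0, 0.05], [0, 0, 0]], rot=[[0, 0, 0], [0, 0, 0], [0, 0, 0], [0, 0, 0], [0, 0, 0]])

```text
t: 15.3
position: [0.5186, 0.1605, 0.1522]
tcp_rot: [-180.0, 0.0, 180.0]
force: [-0.4, -1.8, 3.1]
opening: 0.0199
grip_force: 50.4
```

Emit:
send_rows(slide=[[0, 0, 0.05], [0, 0, 0.05], [0, 0, 0]], rot=[[0, 0, 0], [0, 0, 0], [0, 0, 0]])

```text
t: 15.6
position: [0.5185, 0.1607, 0.1509]
tcp_rot: [-180.0, 0.0, 180.0]
force: [0.0, -2.5, 2.3]
opening: 0.0196
grip_force: 50.4
```

Emit:
send_rows(slide=[[0, 0, 0.05], [0, 0, 0.05], [0, 0, 0]], rot=[[0, 0, 0], [0, 0, 0], [0, 0, 0]])

```text
t: 15.9
position: [0.5185, 0.1609, 0.1497]
tcp_rot: [180.0, 0.0, 180.0]
force: [-1.0, -3.0, 1.7]
opening: 0.0198
grip_force: 50.4
```

Moving well; 1.5 mm, then 1 mm steps.

Emit:
send_rows(slide=[[0, 0, 0.05], [0, 0, 0.05], [0, 0, 0.05], [0, 0, 0]], rot=[[0, 0, 0], [0, 0, 0], [0, 0, 0], [0, 0, 0]])

```text
t: 16.3
position: [0.5185, 0.1611, 0.1483]
tcp_rot: [180.0, 0.0, 180.0]
force: [-0.5, -0.6, 2.2]
opening: 0.02
grip_force: 50.4
```

Emit:
send_rows(slide=[[0, 0, 0.05], [0, 0, 0.05], [0, 0, 0]], rot=[[0, 0, 0], [0, 0, 0], [0, 0, 0]])

```text
t: 16.6
position: [0.5186, 0.1611, 0.1473]
tcp_rot: [180.0, 0.0, 180.0]
force: [-1.0, 1.5, 3.5]
opening: 0.0198
grip_force: 50.4
```

Emit:
send_rows(slide=[[0, 0, 0.05], [0, 0, 0]], rot=[[0, 0, 0], [0, 0, 0]])

```text
t: 16.8
position: [0.5186, 0.1611, 0.1468]
tcp_rot: [180.0, 0.0, 180.0]
force: [-1.2, 2.1, 4.5]
opening: 0.0201
grip_force: 50.4
```

Emit:
send_rows(slide=[[0, 0, -1.7], [-0.8, -4.4, 0], [-0.8, -4.4, 0], [-0.8, -4.3, 0], [0, 0, 0.7], [0, 0, 0.4], [0, 0, 0.1], [0, 0, 0]], rot=[[0, 0, 0], [0, 0, 0], [0, 0, 0], [0, 0, 0], [0, 0, 0], [0, 0, 0], [0, 0, 0], [0, 0, 0]])

```text
t: 17.6
position: [0.5422, 0.0306, 0.1513]
tcp_rot: [-180.0, -0.1, -179.9]
force: [0.5, 0.6, -1.8]
opening: 0.02
grip_force: 50.2
```

Emit:
send_rows(slide=[[0, 0, 0.05], [0, 0, 0.05], [0, 0, 0.05], [0, 0, 0.05], [0, 0, 0.05], [0, 0, 0.05], [0, 0, 0.05], [0, 0, 0.05], [0, 0, 0]], rot=[[0, 0, 0], [0, 0, 0], [0, 0, 0], [0, 0, 0], [0, 0, 0], [0, 0, 0], [0, 0, 0], [0, 0, 0], [0, 0, 0]])

```text
t: 18.5
position: [0.5427, 0.0298, 0.1479]
tcp_rot: [180.0, 0.0, 180.0]
force: [-1.2, -0.1, 2.0]
opening: 0.0199
grip_force: 50.5
```

Emit:
send_rows(slide=[[0, 0, 0.05], [0, 0, 0.05], [0, 0, 0.05], [0, 0, 0]], rot=[[0, 0, 0], [0, 0, 0], [0, 0, 0], [0, 0, 0]])

```text
t: 18.9
position: [0.5426, 0.0296, 0.1463]
tcp_rot: [-180.0, 0.0, 180.0]
force: [-0.5, -2.0, 3.5]
opening: 0.0202
grip_force: 50.5
```

Emit:
send_rows(slide=[[0, 0, 0.05], [0, 0, 0.05], [0, 0, 0]], rot=[[0, 0, 0], [0, 0, 0], [0, 0, 0]])

```text
t: 19.2
position: [0.5426, 0.0296, 0.1454]
tcp_rot: [-180.0, 0.0, 180.0]
force: [0.7, -3.5, 4.7]
opening: 0.0198
grip_force: 50.7
```

Emit:
send_rows(slide=[[0, 0, 0.05], [0, 0, 0]], rot=[[0, 0, 0], [0, 0, 0]])

```text
t: 19.4
position: [0.5426, 0.0296, 0.1449]
tcp_rot: [-180.0, 0.0, 180.0]
force: [0.6, -4.3, 4.6]
opening: 0.0199
grip_force: 50.8
```

Emit:
send_rows(slide=[[0, 0, 0.05], [0, 0, 0]], rot=[[0, 0, 0], [0, 0, 0]])

```text
t: 19.6
position: [0.5426, 0.0295, 0.1446]
tcp_rot: [-180.0, 0.0, -180.0]
force: [0.0, -5.2, 5.8]
opening: 0.02
grip_force: 50.9
```

Emit:
send_rows(slide=[[0, 0, -1.9], [0.8, 4.4, 0], [0.8, 4.4, 0], [0.8, 4.3, 0], [0, 0, 1.0], [0, 0, 0.4], [0, 0, 0.1], [0, 0, 0]], rot=[[0, 0, 0], [0, 0, 0], [0, 0, 0], [0, 0, 0], [0, 0, 0], [0, 0, 0], [0, 0, 0], [0, 0, 0]])

```text
t: 20.4
position: [0.5182, 0.16, 0.1478]
tcp_rot: [-180.0, -0.1, 179.9]
force: [-0.2, -0.5, -2.0]
opening: 0.0198
grip_force: 50.3
```

Emit:
send_rows(slide=[[0, 0, 0.05], [0, 0, 0.05], [0, 0, 0.05], [0, 0, 0.05], [0, 0, 0.05], [0, 0, 0.05], [0, 0, 0.05], [0, 0, 0.05], [0, 0, 0]], rot=[[0, 0, 0], [0, 0, 0], [0, 0, 0], [0, 0, 0], [0, 0, 0], [0, 0, 0], [0, 0, 0], [0, 0, 0], [0, 0, 0]])

```text
t: 21.3
position: [0.5186, 0.1609, 0.1444]
tcp_rot: [180.0, 0.0, 180.0]
force: [0.7, -1.7, 2.3]
opening: 0.0199
grip_force: 50.6
```

Emit:
send_rows(slide=[[0, 0, 0.05], [0, 0, 0.05], [0, 0, 0.05], [0, 0, 0]], rot=[[0, 0, 0], [0, 0, 0], [0, 0, 0], [0, 0, 0]])

```text
t: 21.7
position: [0.5186, 0.1611, 0.1428]
tcp_rot: [180.0, 0.0, 180.0]
force: [-1.1, 1.1, 2.9]
opening: 0.02
grip_force: 50.6
```

Emit:
send_rows(slide=[[0, 0, 0.05], [0, 0, 0.05], [0, 0, 0]], rot=[[0, 0, 0], [0, 0, 0], [0, 0, 0]])

```text
t: 22.0
position: [0.5186, 0.1612, 0.1418]
tcp_rot: [180.0, 0.0, 180.0]
force: [-1.2, 2.3, 3.5]
opening: 0.0201
grip_force: 50.6
```

Emit:
send_rows(slide=[[0, 0, -2.2], [-0.8, -4.4, 0], [-0.8, -4.4, 0], [-0.8, -4.3, 0], [0, 0, 1.3], [0, 0, 0.4], [0, 0, 0.1], [0, 0, 0]], rot=[[0, 0, 0], [0, 0, 0], [0, 0, 0], [0, 0, 0], [0, 0, 0], [0, 0, 0], [0, 0, 0], [0, 0, 0]])

```text
t: 22.8
position: [0.5422, 0.0306, 0.1454]
tcp_rot: [-180.0, -0.1, -179.9]
force: [-1.5, -0.0, -1.4]
opening: 0.0199
grip_force: 50.4
```

Emit:
send_rows(slide=[[0, 0, 0.05], [0, 0, 0.05], [0, 0, 0.05], [0, 0, 0.05], [0, 0, 0.05], [0, 0, 0.05], [0, 0, 0.05], [0, 0, 0.05], [0, 0, 0]], rot=[[0, 0, 0], [0, 0, 0], [0, 0, 0], [0, 0, 0], [0, 0, 0], [0, 0, 0], [0, 0, 0], [0, 0, 0], [0, 0, 0]])

```text
t: 23.7
position: [0.5427, 0.0298, 0.1419]
tcp_rot: [180.0, 0.0, 180.0]
force: [-1.0, 0.9, 2.2]
opening: 0.0195
grip_force: 50.6
```

Emit:
send_rows(slide=[[0, 0, 0.05], [0, 0, 0.05], [0, 0, 0]], rot=[[0, 0, 0], [0, 0, 0], [0, 0, 0]])

```text
t: 24.0
position: [0.5427, 0.0297, 0.1409]
tcp_rot: [-180.0, 0.0, 180.0]
force: [-0.4, 1.2, 3.5]
opening: 0.0196
grip_force: 50.6
```

Emit:
send_rows(slide=[[0, 0, 0.05], [0, 0, 0]], rot=[[0, 0, 0], [0, 0, 0]])

```text
t: 24.2
position: [0.5426, 0.0297, 0.1404]
tcp_rot: [-180.0, 0.0, 180.0]
force: [-0.7, -0.1, 3.2]
opening: 0.0199
grip_force: 50.7
```

Emit:
send_rows(slide=[[0, 0, 0.05], [0, 0, 0]], rot=[[0, 0, 0], [0, 0, 0]])

```text
t: 24.4
position: [0.5426, 0.0296, 0.1399]
tcp_rot: [-180.0, 0.0, 180.0]
force: [0.6, -0.8, 4.1]
opening: 0.0196
grip_force: 50.8
```

Emit:
send_rows(slide=[[0, 0, 0.05], [0, 0, 0]], rot=[[0, 0, 0], [0, 0, 0]])

```text
t: 24.6
position: [0.5427, 0.0296, 0.1397]
tcp_rot: [-180.0, 0.0, 180.0]
force: [-0.1, -1.7, 6.0]
opening: 0.0196
grip_force: 50.9
```

Emit:
send_rows(slide=[[0, 0, 0.05], [0, 0, 0]], rot=[[0, 0, 0], [0, 0, 0]])

```text
t: 24.8
position: [0.5428, 0.0296, 0.1395]
tcp_rot: [-180.0, 0.0, -180.0]
force: [-1.2, -2.0, 8.4]
opening: 0.0199
grip_force: 51.0
```

Emit:
send_rows(slide=[[0, 0, -2.5], [0.8, 4.4, 0], [0.8, 4.4, 0], [0.8, 4.3, 0], [0, 0, 1.5], [0, 0, 0.4], [0, 0, 0.1], [0, 0, 0]], rot=[[0, 0, 0], [0, 0, 0], [0, 0, 0], [0, 0, 0], [0, 0, 0], [0, 0, 0], [0, 0, 0], [0, 0, 0]])

```text
t: 25.6
position: [0.5183, 0.1599, 0.1435]
tcp_rot: [-180.0, -0.1, 179.9]
force: [0.5, 0.0, -2.5]
opening: 0.0197
grip_force: 50.4
```

Emit:
send_rows(slide=[[0, 0, 0.05], [0, 0, 0.05], [0, 0, 0.05], [0, 0, 0.05], [0, 0, 0.05], [0, 0, 0.05], [0, 0, 0.05], [0, 0, 0]], rot=[[0, 0, 0], [0, 0, 0], [0, 0, 0], [0, 0, 0], [0, 0, 0], [0, 0, 0], [0, 0, 0], [0, 0, 0]])

```text
t: 26.4
position: [0.5186, 0.1609, 0.1405]
tcp_rot: [180.0, 0.0, -180.0]
force: [-2.2, -0.9, 3.3]
opening: 0.0197
grip_force: 50.7
```

Emit:
send_rows(slide=[[0, 0, 0.05], [0, 0, 0.05], [0, 0, 0]], rot=[[0, 0, 0], [0, 0, 0], [0, 0, 0]])

```text
t: 26.7
position: [0.5187, 0.161, 0.1395]
tcp_rot: [180.0, 0.0, 180.0]
force: [-0.8, 0.6, 4.6]
opening: 0.0197
grip_force: 50.8
```

Emit:
send_rows(slide=[[0, 0, 0.05], [0, 0, 0]], rot=[[0, 0, 0], [0, 0, 0]])

```text
t: 26.9
position: [0.5187, 0.1611, 0.1392]
tcp_rot: [180.0, 0.0, -180.0]
force: [-2.2, 0.3, 6.5]
opening: 0.02
grip_force: 50.9
```

Emit:
send_rows(slide=[[0, 0, -2], [0, 0, -4], [0, 0, -2], [0.8, 4, 0], [0.8, 4, 0], [0, 0, 0], [0, 0, 0]], rot=[[0, 0, 0], [0, 0, 0], [0, 0, 0], [0, 0, 0], [0, 0, 0], [0, 0, 0], [0, 0, 0]])

```text
t: 27.6
position: [0.5018, 0.2414, 0.2178]
tcp_rot: [-180.0, -0.1, -179.9]
force: [-0.8, 0.1, -1.9]
opening: 0.0201
grip_force: 50.4
```

Run:
```python
from h import *
for c in("wrist","scene","top"):
    mt=T(c); im,d=read_camera(c); Q=cloud(c,d,mt); save(c+"4",im); np.save(c+"4.npy",Q)
    for n,C in(("R",(.5417,.0343)),("L",(.5196,.1555)),("block",(.5307,.0949)),("frame wall R",(.5368,.061)),("benchref",(.45,.02))):
        q=Q[np.hypot(Q[...,0]-C[0],Q[...,1]-C[1])<(.007 if "wall" not in n else .002)]
        if len(q): print(c,n,len(q),np.median(q[:,2]).round(4))
```

```text
wrist R 170 0.0581
wrist L 182 0.0578
wrist block 191 0.0729
wrist benchref 157 0.0006
scene R 23 0.0567
scene L 20 0.0545
scene block 21 0.0706
scene frame wall R 3 0.055
scene benchref 15 -0.003
top R 19 0.0586
top L 19 0.057
top block 17 0.0729
top frame wall R 1 0.0598
top benchref 18 0.0002
```

View pics/wrist4.png

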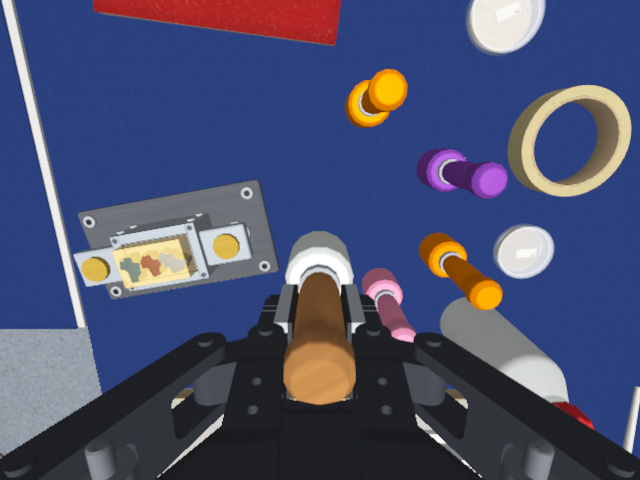

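The frame is down: both pads measure 58 mm, and the block stands proud at (152,263). The bench is free below the mallet.

Emit:
send_rows(slide=[[0, 0, 4], [0, 0, 4], [0, 0, 3], [0, 0, 1.8], [0, 0, 0.5], [0, 0, 0.1], [0, 0, 0]], rot=[[0, 0, 0], [0, 0, 0], [0, 0, 0], [0, 0, 0], [0, 0, 0], [0, 0, 0], [0, 0, 0]])

```text
t: 28.45
position: [0.5032, 0.2409, 0.0858]
tcp_rot: [180.0, 0.1, 180.0]
force: [0.8, 0.1, -1.2]
opening: 0.02
grip_force: 50.4
```

Emit:
send_rows(slide=[[0, 0, 0.05], [0, 0, 0.05], [0, 0, 0]], rot=[[0, 0, 0], [0, 0, 0], [0, 0, 0]])

```text
t: 28.75
position: [0.5027, 0.241, 0.0844]
tcp_rot: [180.0, 0.0, 180.0]
force: [-0.4, 0.9, -2.5]
opening: 0.0196
grip_force: 50.4
```

Emit:
send_rows(slide=[[0, 0, 0.05], [0, 0, 0.05], [0, 0, 0]], rot=[[0, 0, 0], [0, 0, 0], [0, 0, 0]])

```text
t: 29.05
position: [0.5024, 0.2408, 0.0827]
tcp_rot: [-180.0, -0.0, 180.0]
force: [-0.1, -0.5, -2.3]
opening: 0.0201
grip_force: 50.4
```

Emit:
send_rows(slide=[[0, 0, 0.05], [0, 0, 0.05], [0, 0, 0]], rot=[[0, 0, 0], [0, 0, 0], [0, 0, 0]])

```text
t: 29.35
position: [0.5026, 0.2408, 0.082]
tcp_rot: [180.0, 0.0, 180.0]
force: [-1.0, -0.8, 1.2]
opening: 0.02
grip_force: 50.6
```

Emit:
send_rows(slide=[[0, 0, 0.05], [0, 0, 0]], rot=[[0, 0, 0], [0, 0, 0]])

```text
t: 29.55
position: [0.5026, 0.2408, 0.082]
tcp_rot: [180.0, 0.0, -180.0]
force: [-2.8, -0.7, 6.3]
opening: 0.0196
grip_force: 51.0
```

Emit:
send_rows(slide=[[0, 0, 0], [0, 0, 0], [0, 0, 0], [0, 0, 0], [0, 0, 0], [0, 0, -2], [0, 0, -4], [0, 0, -4], [0, 0, -4], [0, 0, 0]], rot=[[0, 0, 0], [0, 0, 0], [0, 0, 0], [0, 0, 0], [0, 0, 0], [0, 0, 0], [0, 0, 0], [0, 0, 0], [0, 0, 0], [0, 0, 0]], fingers=75)

```text
t: 30.55
position: [0.505, 0.2425, 0.2274]
tcp_rot: [179.7, 0.5, -180.0]
force: [0.1, 0.7, 0.0]
opening: 0.0638
grip_force: 0.0
```

Run:
```python
from h import *
s=manip.get_state();print(s["joints"].round(1),s["position"].round(4),s["force"],s["t"])
S=np.load("top4.npy");P=S.reshape(-1,3)
mt=T("wrist"); im,d=read_camera("wrist"); Q=cloud("wrist",d,mt).reshape(-1,3)
q=Q[(np.hypot(Q[:,0]-.5026,Q[:,1]-.2408)<.04)&(Q[:,2]>.11)&(Q[:,2]<.128)];print("knob",len(q),q.mean(0).round(4),np.ptp(q,axis=0).round(3))
Q=np.load("wrist4.npy").reshape(-1,3)
q=Q[(np.hypot(Q[:,0]-.5307,Q[:,1]-.0949)<.045)&(Q[:,2]>.066)&(Q[:,2]<.078)]
print("block",cv2.minAreaRect((q[:,:2]*1000).astype(np.float32)),q.mean(0),len(q))
Q=np.load("scene0.npy").reshape(-1,3)
q=Q[(abs(Q[:,0]-.533)<.09)&(abs(Q[:,1]+.272)<.13)&(Q[:,2]>.013)&(Q[:,2]<.023)]
for _ in range(1):print("tray",cv2.minAreaRect((q[:,:2]*1000).astype(np.float32)))
m=mt
Q=np.load("w1.npy").reshape(-1,3)
q=Q[(abs(Q[:,0]-.533)<.1)&(Q[:,1]<-.17)&(Q[:,2]>.013)&(Q[:,2]<.023)];print("tray wrist +y part",cv2.minAreaRect((q[:,:2]*1000).astype(np.float32)))
```

```text
[ 4.570e+01  1.040e+01 -1.640e+01  1.000e-01 -6.260e+01 -1.358e+02] [0.505  0.2425 0.2274] [0.06461739 0.73589052 0.03386045] 30.55
knob 856 [0.5005 0.2406 0.118 ] [0.024 0.024 0.011]
block ((530.9137573242188, 96.34774780273438), (36.65168380737305, 61.656375885009766), 10.147002220153809) [0.52961299 0.09751036 0.07235314] 2914
tray ((531.5657958984375, -280.62005615234375), (178.69293212890625, 120.6839599609375), 79.20953369140625)
tray wrist +y part ((529.96875, -276.6503601074219), (165.65066528320312, 117.28660583496094), 79.17704772949219)
```

Emit:
send_rows(slide=[[-0.95, -4.8, 0], [-0.95, -4.8, 0], [-0.95, -4.8, 0], [0, 0, 0], [0, 0, 0], [0, 0, 0], [0, 0, 0], [0, 0, 0], [0, 0, 0], [0, 0, 0], [0, 0, 0], [0, 0, 0]], rot=[[0, 0, 0], [0, 0, 0], [0, 0, 0], [0, 0, -8.4], [0, 0, -8.4], [0, 0, -8.4], [0, 0, -8.4], [0, 0, -8.4], [0, 0, -8.4], [0, 0, -8.4], [0, 0, -8.4], [0, 0, -8.4]])

```text
t: 31.8
position: [0.5304, 0.0966, 0.2201]
tcp_rot: [179.9, -0.1, -104.1]
force: [-0.1, 0.6, -0.1]
opening: 0.0639
grip_force: 0.0
```

Emit:
send_rows(slide=[[0, 0, 0], [0, 0, 0], [0, 0, 0], [0, 0, 0], [0, 0, 0]], rot=[[0, 0, -8.4], [0, 0, -8.4], [0, 0, -7.9], [0, 0, 0], [0, 0, 0]])

```text
t: 32.3
position: [0.5306, 0.0967, 0.2206]
tcp_rot: [179.9, -0.0, -79.9]
force: [0.4, -0.8, 0.6]
opening: 0.064
grip_force: 0.0
```

Run:
```python
from h import *
s=manip.get_state();print(s["joints"].round(1),s["position"].round(4),s["tcp_rot"].round(1))
mt=T("wrist"); im,d=read_camera("wrist"); save("w5",im); Q=cloud("wrist",d,mt).reshape(-1,3)
q=Q[(np.hypot(Q[:,0]-.5307,Q[:,1]-.0949)<.045)&(Q[:,2]>.066)&(Q[:,2]<.078)]
print("block",cv2.minAreaRect((q[:,:2]*1000).astype(np.float32)),np.median(q[:,2]),len(q))
```

```text
[ 31.2   9.1 -18.9  -0.  -62.  -21.1] [0.5306 0.0967 0.2206] [179.9  -0.  -79.9]
block ((531.1987915039062, 95.28665161132812), (36.03018569946289, 60.747291564941406), 10.03817081451416) 0.07266406607275894 2931
```

View pics/w5.png

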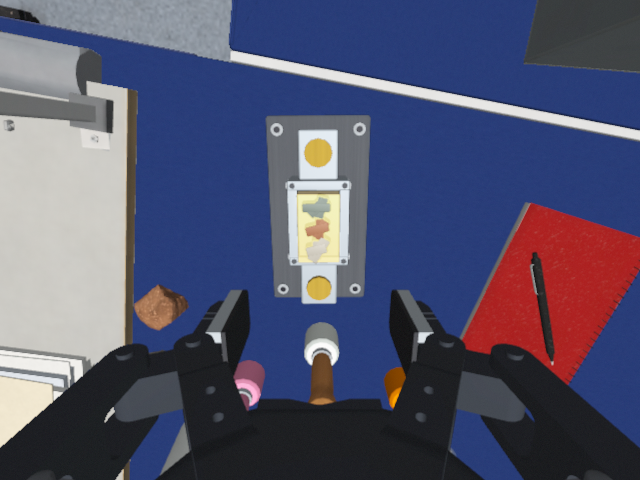

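Gripper is aligned over the mould. The resin block shows at (319,230), and the released mallet stands at (321,345). I'll read the fingertip depth before descending.

Run:
```python
from h import *
m=camera_model("wrist"); im,d=read_camera("wrist"); t=np.array(m["tool_from_camera"])
Q=cloud("wrist",d,(m,t))
sel=(abs(Q[...,0])<.02)&(abs(Q[...,1])<.07)&(Q[...,2]<.06)&(Q[...,2]>-.03)
q=Q[sel]; print(len(q))
for s in(-1,1):
    p=q[q[:,1]*s>0]; print(s,p.max(0).round(4),p.min(0).round(4),np.percentile(p[:,2],[50,90,99]).round(4))
```

```text
5344
-1 [ 0.0133 -0.0313  0.0126] [-0.0111 -0.051  -0.03  ] [-0.0127  0.0039  0.011 ]
1 [0.0133 0.0511 0.0132] [-0.0117  0.0318 -0.03  ] [-0.0126  0.0039  0.0107]
```

Emit:
send_rows(slide=[[0, 0, 4.5], [0, 0, 4.5], [0, 0, 3], [0, 0, 1.5], [0, 0, 0.7], [0, 0, 0.1], [0, 0, 0]], rot=[[0, 0, 0], [0, 0, 0], [0, 0, 0], [0, 0, 0], [0, 0, 0], [0, 0, 0], [0, 0, 0]])

```text
t: 33.1
position: [0.5315, 0.097, 0.079]
tcp_rot: [-179.9, 0.0, -79.7]
force: [0.2, 0.1, -0.1]
opening: 0.0642
grip_force: 0.0
```

Emit:
send_rows(slide=[[0, 0, 0], [0, 0, 0], [0, 0, 0], [0, 0, 0], [0, 0, 0], [0, 0, 0]], rot=[[0, 0, 0], [0, 0, 0], [0, 0, 0], [0, 0, 0], [0, 0, 0], [0, 0, 0]], fingers=0, grip_force=30)

```text
t: 33.7
position: [0.5316, 0.0971, 0.0795]
tcp_rot: [-179.9, 0.0, -79.7]
force: [-1.3, 0.4, 5.8]
opening: 0.0351
grip_force: 30.5
```

Emit:
send_rows(slide=[[0, 0, -0.5], [0, 0, -1], [0, 0, -2], [0, 0, -3], [0, 0, -3], [0, 0, 0]], rot=[[0, 0, 0], [0, 0, 0], [0, 0, 0], [0, 0, 0], [0, 0, 0], [0, 0, 0]])

```text
t: 34.3
position: [0.5333, 0.0977, 0.1784]
tcp_rot: [-179.6, 0.1, -79.7]
force: [-0.6, 0.9, -1.5]
opening: 0.0349
grip_force: 30.3
```

Emit:
send_rows(slide=[[2, 0.3, 0], [4, 0.6, 0], [4, 0.6, 0], [4, 0.6, 0], [4, 0.7, 0], [4, 0.7, 0], [4, 0.6, 0], [4, 0.6, 0], [2.9, 0.5, 0], [0, 0, 0], [0, 0, 0], [0, 0, 0]], rot=[[0, 0, 0], [0, 0, 0], [0, 0, 0], [0, 0, 0], [0, 0, 0], [0, 0, 0], [0, 0, 0], [0, 0, 0], [0, 0, 0], [0, 0, 7], [0, 0, 7], [0, 0, 7]])

```text
t: 35.5
position: [0.5382, -0.2367, 0.1733]
tcp_rot: [180.0, 0.0, -101.1]
force: [0.8, 0.6, -0.5]
opening: 0.035
grip_force: 30.2
```

Emit:
send_rows(slide=[[0, 0, 0], [0, 0, 0]], rot=[[0, 0, 0], [0, 0, 0]])

```text
t: 35.7
position: [0.5385, -0.2362, 0.1734]
tcp_rot: [180.0, 0.0, -100.5]
force: [-0.4, -0.7, -1.5]
opening: 0.0352
grip_force: 30.2
```

Run:
```python
from h import *
s=manip.get_state();print(s["position"].round(4),s["tcp_rot"].round(1),s["force"].round(1))
mt=T("wrist"); im,d=read_camera("wrist"); save("w6",im); Q=cloud("wrist",d,mt); np.save("w6.npy",Q); Q=Q.reshape(-1,3)
q=Q[(abs(Q[:,0]-.53)<.1)&(Q[:,1]<-.14)&(Q[:,1]>-.4)&(Q[:,2]>.014)&(Q[:,2]<.022)];print(cv2.minAreaRect((q[:,:2]*1000).astype(np.float32)))
q=Q[(abs(Q[:,0]-.53)<.08)&(abs(Q[:,1]+.235)<.08)&(Q[:,2]>.08)];print("held",q.min(0),q.max(0))
```

```text
[ 0.5385 -0.2362  0.1734] [ 180.     0.  -100.5] [-0.4 -0.7 -1.5]
((529.1788330078125, -283.44256591796875), (176.56417846679688, 116.16442108154297), 79.21146392822266)
held [ 0.47226806 -0.27068689  0.14853254] [ 0.60124845 -0.20523417  0.25739415]
```

View pics/w6.png

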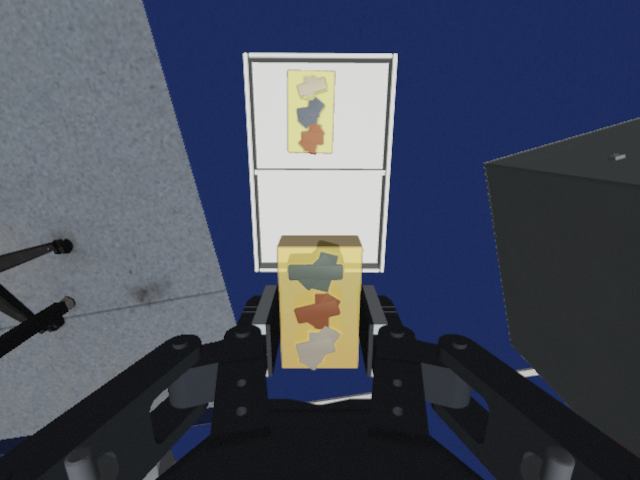

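The block is held level at (318,305). The empty compartment's walls run parallel to it, and the finished block at (311,112) is untouched. The tray fit gives the correct 176 x 116 size, with the target about 2 mm farther along tool x.

Emit:
send_rows(slide=[[0.2, 0, 4], [0, 0, 4], [0, 0, 3.5], [0, 0, 1.5], [0, 0, 0.7], [0, 0, 0.3], [0, 0, 0], [0, 0, 0]], rot=[[0, 0, 0], [0, 0, 0], [0, 0, 0], [0, 0, 0], [0, 0, 0], [0, 0, 0], [0, 0, 0], [0, 0, 0]])

```text
t: 36.55
position: [0.539, -0.2382, 0.0345]
tcp_rot: [-179.9, 0.0, -100.7]
force: [-0.7, 0.1, 0.3]
opening: 0.035
grip_force: 30.2
```

Emit:
send_rows(slide=[[0, 0, 0.1], [0, 0, 0.1], [0, 0, 0]], rot=[[0, 0, 0], [0, 0, 0], [0, 0, 0]])

```text
t: 36.85
position: [0.5383, -0.2382, 0.0316]
tcp_rot: [-180.0, 0.0, -100.7]
force: [0.6, -0.7, -0.7]
opening: 0.0353
grip_force: 30.2
```

Emit:
send_rows(slide=[[0, 0, 0.1], [0, 0, 0]], rot=[[0, 0, 0], [0, 0, 0]])

```text
t: 37.05
position: [0.5382, -0.2381, 0.0302]
tcp_rot: [180.0, 0.0, -100.7]
force: [0.3, -0.9, -0.7]
opening: 0.0353
grip_force: 30.2
```

Emit:
send_rows(slide=[[0, 0, 0.1], [0, 0, 0]], rot=[[0, 0, 0], [0, 0, 0]])

```text
t: 37.25
position: [0.5383, -0.2382, 0.0295]
tcp_rot: [-180.0, -0.0, -100.7]
force: [-1.3, 0.3, 2.0]
opening: 0.0349
grip_force: 30.6
```

Touching the floor; release and rise.

Emit:
send_rows(slide=[[0, 0, 0], [0, 0, 0], [0, 0, 0], [0, 0, 0], [0, 0, -1], [0, 0, -3], [0, 0, -4], [0, 0, -4], [0, 0, -4], [0, 0, 0], [0, 0, 0]], rot=[[0, 0, 0], [0, 0, 0], [0, 0, 0], [0, 0, 0], [0, 0, 0], [0, 0, 0], [0, 0, 0], [0, 0, 0], [0, 0, 0], [0, 0, 0], [0, 0, 0]], fingers=65)

```text
t: 38.35
position: [0.5387, -0.2382, 0.1913]
tcp_rot: [-179.8, 0.0, -100.7]
force: [0.5, -0.2, -0.3]
opening: 0.0557
grip_force: 0.0
```

Run:
```python
from h import *
s=manip.get_state();print(s["position"].round(4),s["opening"],s["t"])
mt=T("wrist"); im,d=read_camera("wrist"); save("w7",im); Q=cloud("wrist",d,mt).reshape(-1,3)
q=Q[(abs(Q[:,0]-.538)<.045)&(abs(Q[:,1]+.240)<.037)&(Q[:,2]>.014)&(Q[:,2]<.035)];print("block",cv2.minAreaRect((q[:,:2]*1000).astype(np.float32)),q[:,2].min(),q[:,2].max(),np.median(q[:,2]))
c="scene";im,d=read_camera(c);save("s7",im);Q=cloud(c,d,T(c)).reshape(-1,3)
q=Q[(np.hypot(Q[:,0]-.503,Q[:,1]-.241)<.035)&(Q[:,2]>.1)];print("mallet knob",len(q),q.mean(0))
cv2.imwrite("pics/c7.png",np.hstack([cv2.imread("pics/w7.png")[:,140:500],cv2.copyMakeBorder(cv2.resize(cv2.imread("pics/s7.png")[190:320,190:480],(440,197)),0,283,0,0,0)]))
```

```text
[ 0.5387 -0.2382  0.1913] 0.05570834797542552 38.35
block ((537.28564453125, -240.1102294921875), (105.82484436035156, 51.10938262939453), 62.149940490722656) 0.014206170404671814 0.025510736147851043 0.022596403167381818
mallet knob 74 [0.50800532 0.24167881 0.1138338 ]
```

View pics/c7.png

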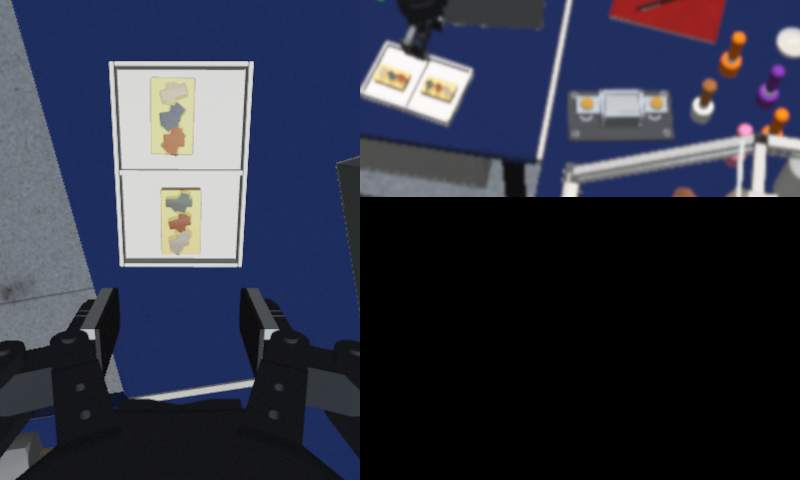

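The block lies flat (top at 22.6 mm) centred in the empty compartment at (180,220). The finished block hasn't moved, the mallet stands upright, the frame is down and the gripper is clear.

```bash
python3 -c "
from bench import order
print(order.sign_off())"
```

```text
the job is handed in; nothing more can be done
None
```

I handed the job in at about 38 s of the 72 s limit, and the last camera check looked right: both pads at about 58 mm, the mallet upright on its white face, and the resin block flat in the empty compartment. Sign-off returned no verdict.

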